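Clear and clean the inspection plate

TASK

Clear the granite plate: hang every sample basket by its handle on a hook of the rack, one to a hook. When all are hanging, clean the plate in two strokes, first along the middle of its far half, then of its half nearer you: for each, dip the bristles well down into the pot of cleaner, then brush lightly from the end next to the rack right along to the other end. Stand the brush back in its stand; keep baskets and pot upright, and leave the pendant, the ring gauge and the reference ball alone.

Things in the scene. Friction and masses are not known exactly. Their poses are not given: they have to be found in the camera images.
- plate: black granite inspection plate, 250 mm (its x) by 350 mm (its y) and 50 mm high, fixed; origin under its centre, so its top is 50 mm above the origin. Its long sides run along its y, roughly the robot's y; its far half is its +x half
- rack: hook rack, fixed, at one end of the plate (left or right). 150 x 250 mm foot, thin posts, aluminium cross bar along its y, 60 to 72 mm to +x of its origin, 164 to 184 mm above the bench (posts up to 185 mm). Three wire hooks 90 mm apart reach from the bar to its -x (towards the robot). Origin on the bench; x from hook tips to cross bar, y along the bar, z up
- stand: grey brush stand, fixed: an upright tube 85 mm high, 62 mm outside, 54 mm inside diameter, on a 90 mm disc 6 mm thick; at the end of the plate away from the rack. Origin under its centre
- stand_mouth (a point): centre of the stand's open mouth, 85 mm above the bench
- brush: flat brush, 120 g, upright in the stand, its round black drip guard (68 mm diameter, 4 thick) on the tube's rim. Origin: centre of the guard's underside; z up the handle. Handle 4 to 112 mm above it, 16 mm thick (its x), 26 mm wide (its y). Below: ferrule 16 x 40 mm to 30 mm, bristles 13 x 36 mm to 70 mm below the origin; pressed endwise they give up to 12 mm, 0.25 N per mm
- brush_tip (a point): centre of the bristles' end, 70 mm below the brush's origin
- pot: small round steel pot of cleaner with a blue band, loose, 300 g, 80 mm outside and 72 mm inside diameter, 60 mm high; near the brush stand, on its robot side. Origin under its centre
- pot_rim (a point): centre of the pot's mouth, 60 mm above its origin
- pot_in (a point): centre of the pot's inner floor, 5 mm above its origin
- pendant: white joystick pendant, 100 x 160 mm, loose, beyond the plate; not to be disturbed. Origin under its centre
- ringgauge: steel ring gauge, 70 mm diameter, 22 mm high, loose, beyond the plate; not to be disturbed. Origin under its centre
- refball: white ceramic reference ball on a 60 mm dark foot, 79 mm high, loose, beyond the plate; not to be disturbed. Origin under its centre
- hook0 (a point): the +y hook of the rack: the point on top of its wire (8 mm thick) at the bottom of the trough, 155 mm above the bench; axes as the rack's. The wire rises from here to the cross bar (56 mm in +x, 17 mm up) and to its upturned tip (26 mm in -x; the tip's top is 25 mm higher)
- hook1 (a point): the middle hook of the rack: the point on top of its wire (8 mm thick) at the bottom of the trough, 155 mm above the bench; axes as the rack's. The wire rises from here to the cross bar (56 mm in +x, 17 mm up) and to its upturned tip (26 mm in -x; the tip's top is 25 mm higher)
- hook2 (a point): the -y hook of the rack: the point on top of its wire (8 mm thick) at the bottom of the trough, 155 mm above the bench; axes as the rack's. The wire rises from here to the cross bar (56 mm in +x, 17 mm up) and to its upturned tip (26 mm in -x; the tip's top is 25 mm higher)
- blue: sample basket with blue handle bar and tag (may be absent): round wire cage 75 mm diameter, 50 mm high, with brass bushings packed in foam, about 300 g, loose, standing on the plate. Stiff arch handle: two strap legs rise 36 mm either side of the axis (along its y) to a level crown bar. Origin under its centre
- blue_crown (a point): centre of the blue basket's crown bar, 111 mm above the basket's underside; the bar is 76 mm long along its y, 10 mm wide along its x, 8 mm high; 57 mm free under it, 68 mm free between the legs
- orange: sample basket with orange handle bar and tag (may be absent): round wire cage 75 mm diameter, 50 mm high, with brass bushings packed in foam, about 300 g, loose, standing on the plate. Stiff arch handle: two strap legs rise 36 mm either side of the axis (along its y) to a level crown bar. Origin under its centre
- orange_crown (a point): centre of the orange basket's crown bar, 111 mm above the basket's underside; the bar is 76 mm long along its y, 10 mm wide along its x, 8 mm high; 57 mm free under it, 68 mm free between the legs
- green: sample basket with green handle bar and tag (may be absent): round wire cage 75 mm diameter, 50 mm high, with brass bushings packed in foam, about 300 g, loose, standing on the plate. Stiff arch handle: two strap legs rise 36 mm either side of the axis (along its y) to a level crown bar. Origin under its centre
- green_crown (a point): centre of the green basket's crown bar, 111 mm above the basket's underside; the bar is 76 mm long along its y, 10 mm wide along its x, 8 mm high; 57 mm free under it, 68 mm free between the legs

How it is judged:
On the way, in this order (a step that is already met when the one before it is completed fails the run):
1. every basket hangs by its handle bar on a hook of the rack, let go and still (((x of blue_crown in the frame of hook0 between -0.022 and 0.045 m and y of blue_crown in the frame of hook0 between -0.02 and 0.02 m and z of blue_crown in the frame of hook0 between -0.006 and 0.03 m) or (x of blue_crown in the frame of hook1 between -0.022 and 0.045 m and y of blue_crown in the frame of hook1 between -0.02 and 0.02 m and z of blue_crown in the frame of hook1 between -0.006 and 0.03 m) or (x of blue_crown in the frame of hook2 between -0.022 and 0.045 m and y of blue_crown in the frame of hook2 between -0.02 and 0.02 m and z of blue_crown in the frame of hook2 between -0.006 and 0.03 m)) and contact force between each of blue, orange, green and rack above 0.8 N and contact force between each of blue, orange, green and the fingers below 0.2 N and angle between each of blue, orange, green's own z axis and vertical below 0.3 rad and linear speed of each of blue, orange, green below 0.06 m/s and ((x of orange_crown in the frame of hook0 between -0.022 and 0.045 m and y of orange_crown in the frame of hook0 between -0.02 and 0.02 m and z of orange_crown in the frame of hook0 between -0.006 and 0.03 m) or (x of orange_crown in the frame of hook1 between -0.022 and 0.045 m and y of orange_crown in the frame of hook1 between -0.02 and 0.02 m and z of orange_crown in the frame of hook1 between -0.006 and 0.03 m) or (x of orange_crown in the frame of hook2 between -0.022 and 0.045 m and y of orange_crown in the frame of hook2 between -0.02 and 0.02 m and z of orange_crown in the frame of hook2 between -0.006 and 0.03 m)) and ((x of green_crown in the frame of hook0 between -0.022 and 0.045 m and y of green_crown in the frame of hook0 between -0.02 and 0.02 m and z of green_crown in the frame of hook0 between -0.006 and 0.03 m) or (x of green_crown in the frame of hook1 between -0.022 and 0.045 m and y of green_crown in the frame of hook1 between -0.02 and 0.02 m and z of green_crown in the frame of hook1 between -0.006 and 0.03 m) or (x of green_crown in the frame of hook2 between -0.022 and 0.045 m and y of green_crown in the frame of hook2 between -0.02 and 0.02 m and z of green_crown in the frame of hook2 between -0.006 and 0.03 m))), for 0.3 s.
2. the brush is dipped into the pot before the far half: bristle end within 30 mm of its inner floor (horizontal distance between brush_tip and pot_rim below 0.033 m and z of brush_tip in the frame of pot_in between -0.01 and 0.03 m), for 0.1 s.
3. the brush touches the plate's far half within 75 mm of the end next to the rack (x of brush_tip in the frame of plate between 0.012 and 0.112 m and contact force between brush and plate above 0.2 N and ((world y of rack above 0 m and y of brush_tip in the frame of plate above 0.1 m) or (world y of rack below 0 m and y of brush_tip in the frame of plate below -0.1 m))), for 0.1 s.
4. the brush passes the middle of that half (within 30 mm along the plate), touching it (x of brush_tip in the frame of plate between 0.012 and 0.112 m and contact force between brush and plate above 0.2 N and y of brush_tip in the frame of plate between -0.03 and 0.03 m), for 0.1 s.
5. the brush touches the far half within 75 mm of the end away from the rack (x of brush_tip in the frame of plate between 0.012 and 0.112 m and contact force between brush and plate above 0.2 N and ((world y of rack above 0 m and y of brush_tip in the frame of plate below -0.1 m) or (world y of rack below 0 m and y of brush_tip in the frame of plate above 0.1 m))), for 0.1 s.
6. the brush is dipped into the pot before the near half: bristle end within 30 mm of its inner floor (all of step 2), for 0.1 s.
7. the brush touches the plate's near half within 75 mm of the end next to the rack (x of brush_tip in the frame of plate between -0.112 and -0.012 m and contact force between brush and plate above 0.2 N and ((world y of rack above 0 m and y of brush_tip in the frame of plate above 0.1 m) or (world y of rack below 0 m and y of brush_tip in the frame of plate below -0.1 m))), for 0.1 s.
8. the brush passes the middle of that half (within 30 mm along the plate), touching it (x of brush_tip in the frame of plate between -0.112 and -0.012 m and contact force between brush and plate above 0.2 N and y of brush_tip in the frame of plate between -0.03 and 0.03 m), for 0.1 s.
9. the brush touches the near half within 75 mm of the end away from the rack (x of brush_tip in the frame of plate between -0.112 and -0.012 m and contact force between brush and plate above 0.2 N and ((world y of rack above 0 m and y of brush_tip in the frame of plate below -0.1 m) or (world y of rack below 0 m and y of brush_tip in the frame of plate above 0.1 m))), for 0.1 s.
At the end, for the whole second after the job is handed in: Every basket hangs still, upright (0.3 rad), its bar on a hook between tip and cross bar, the bar's middle within 20 mm of the wire; the brush stands in the stand, guard on the rim (origin within 12 mm of the mouth's centre, tilt under 0.12 rad); the pot stands upright (all of step 1 and distance between brush and stand_mouth below 0.012 m and angle between brush's own z axis and vertical below 0.12 rad and linear speed of brush below 0.05 m/s and angle between pot's own z axis and vertical below 0.2 rad); the robot touches nothing.
It fails at once if a basket is tipped over (more than 1 rad, its bar lower than 120 mm above the bench, so not one that swings on its hook) ((angle between blue's own z axis and vertical above 1 rad and height (world z) of blue_crown below 0.12 m) or (angle between orange's own z axis and vertical above 1 rad and height (world z) of orange_crown below 0.12 m) or (angle between green's own z axis and vertical above 1 rad and height (world z) of green_crown below 0.12 m)).
It fails at once if the pot is tipped (more than 0.6 rad) (angle between pot's own z axis and vertical above 0.6 rad).
It fails at once if the brush is pressed on the plate with more than 15 N (contact force between brush and plate above 15 N).
It fails at once if the pendant, ring gauge or reference ball is moved by more than 20 mm (distance of any of pendant, ringgauge, refball from where it was at the start of the episode above 0.02 m).
Of blue, orange, green only 2 to 3 are there at a start; the rules pass over those that are not, and their reading is None.
At some moment in a run one of blue, orange, green, pot may be knocked a few centimetres aside while the robot is not near it.
It also fails if it takes over 210 s, if anything falls off the work surface, if the arm or the gripper's body presses on something with over 40 N, if the wrist force passes 120 N, or if a joint passes its speed limit or range.

ROBOT

A 6-joint arm with a two-finger parallel gripper is mounted at the origin on the work surface. World frame = base frame: x ahead of the robot, y to its left, z up, the work surface at z = 0. Lengths are in m, angles in rad, forces in N, time in s.
With the tool pointing down it reaches from about 0.25 to 0.85 m from the base axis. Payload 12.5 kg.
Tool frame: the origin (TCP) lies at the very end of the fingers, on their centre line; the grasp point (between the pads) lies 19 mm behind it; z points along the fingers, y is the line along which they close (so a half turn about z gives the same grasp; the last joint's range is limited). The gripper opens to 93 mm and grips with 3 to 60 N. Pads are 15 mm wide; open, the fingers measure 128 mm over their backs; the gripper's body (75 mm by 188 mm) begins 65 mm behind the grasp point.
Start: joints at [1.113, 0.351, 1.652, -0, 1.139, -0.085], TCP at [0.2, 0.512, 0.194] pointing down, gripper open.
Joint ranges: [-2.75, 2.75], [-0.79, 2.1], [0.01, 2.65], [-1.57, 4.71], [0.07, 3.14], [-2.87, 2.87]. Speed limits (rad/s): [2.22, 2.22, 2.79, 3.14, 3.14, 3.14].

INTERFACE

Orientations are given as a 3x3 rotation matrix whose columns are the frame's x, y, z axes.
In Python, from cell import * gives the robot as it stands. The module is installed in compiled form; this text tells all that it offers. Calls block until the motion is done:
- reach(position, orientation): joint-space move of the TCP to a pose.
- move_l(position, rotation=None, speed=0.15, guard=None): straight line of the TCP; rotation=None keeps the orientation; speed is the mean speed in m/s. With guard (N) it stops when the force on the tool has changed by that much, and returns True; else False.
- movej(angles): joint-space move.
- grip(opening, strength=None): finger opening in m; strength is the grip in N (None keeps the last); returns when the fingers have stopped.
- sleep(seconds).
- ik(position, orientation): joint angles nearest the present ones, or None.
- get_state(): the state.
- get_image(name): name is "side" or "top"; returns a dict with "img" (420x560x3 uint8, red, green, blue), "fov_y" (degrees; the focal length in pixels is half the picture's height over the tangent of half this angle, whatever the lens; pixels are square), "cx", "cy" (the principal point, pixels), "position" and "orientation" of the camera in the world. Camera axes: x right, y down, z forward; pixel columns grow to the right and rows downward; lengths in m; the calibration is good to about 2 mm. A picture is of the moment at which its call begins. There is no depth.
A pose or a line that the arm cannot do raises PlanningError and nothing moves.
- finish_job(): hands the job in; it is judged then, once.
The state is a dict: "clock": time; "q": joint angles; "qd": joint speeds; "joint_torque": joint torques, N m; "tool_pos": TCP position; "ee_rot": TCP orientation; "contact_force": force on the tool from outside, world axes, zero at the start; "moment": the same for the moment, N m; "opening": finger opening in m; "grasp_force": force on a finger pad.
Only numpy, scipy, OpenCV 4.12 (cv2) and the standard library are available. Lean on these libraries where they do the work, as an engineer would, in place of code of your own. Each camera call takes 0.05 s, during which the arm holds its last target. There are 200 camera calls.

## Working session

There is one attempt and no reset: what is moved stays moved. The work goes in short steps, each a Python script; the robot and the scene stay as the last script left them, time stands still between calls to the robot, and variables do not carry over. Pictures are saved under pics/ and viewed, at most 17 in all, crops included, and the job is handed in when it is done.

```bash
mkdir -p pics; python3 - <<'E'
from cell import *
import cv2,numpy as np,pickle
s=get_state();print(s['clock'],s['tool_pos'],s['opening'])
for n in("side","top"):
    d=get_image(n);cv2.imwrite(f"pics/{n}0.png",d["img"][:,:,::-1]);pickle.dump(d,open(f"{n}0.pkl","wb"))
    print(n,d["fov_y"],d["cx"],d["cy"],d["position"],np.round(d["orientation"],4).tolist(),[k for k in d])
E
```

```text
0.0 [0.20013283 0.5118966  0.19299853] 0.09276658999443457
side 47.75431876033192 278.6816307957974 199.43114777889926 [ 0.38161628 -0.72466261  1.08606022] [[0.9723, -0.1936, 0.1311], [-0.2334, -0.768, 0.5964], [-0.0148, -0.6104, -0.7919]] ['img', 'fov_y', 'cx', 'cy', 'position', 'orientation']
top 57.30379111810542 280.4579202870253 211.92223094726947 [ 0.32639029 -0.00407081  1.24736071] [[0.0229, -0.9813, 0.1913], [-0.9997, -0.0237, -0.0017], [0.0062, -0.1912, -0.9815]] ['img', 'fov_y', 'cx', 'cy', 'position', 'orientation']
```

View pics/side0.png

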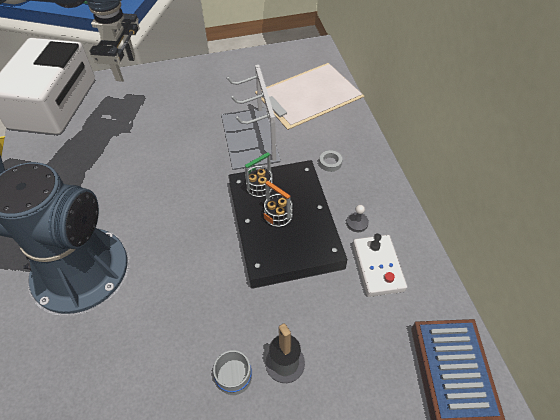

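View pics/top0.png

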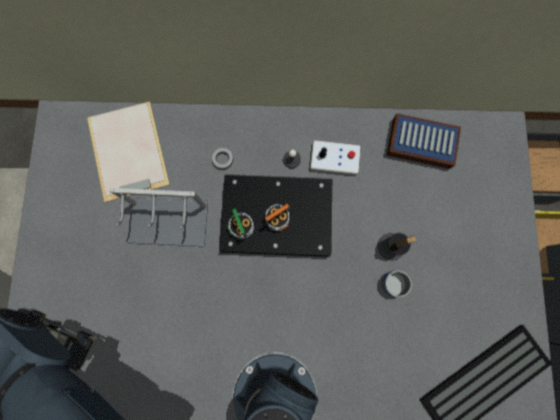

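Two baskets, green and orange. Green is near side (250,165) and orange (278,190) in the side view, and (238,220) and (277,213) in the top view. The rack is at +y, top (155,205). The stand and brush are at top (398,245), the pot at top (397,284). I'll take enlarged crops for exact pixels.

```bash
python3 - <<'E'
import cv2
s=cv2.imread("pics/side0.png");t=cv2.imread("pics/top0.png")
cv2.imwrite("pics/c1.png",cv2.resize(s[60:210,210:350],None,fx=4,fy=4,interpolation=cv2.INTER_CUBIC)) # 560x600
cv2.imwrite("pics/c2.png",cv2.resize(t[170:265,105:305],None,fx=4,fy=4,interpolation=cv2.INTER_CUBIC))
import numpy as np
a=cv2.resize(s[310:400,200:320],None,fx=4,fy=4,interpolation=cv2.INTER_CUBIC)
b=cv2.resize(t[220:310,370:450],None,fx=4,fy=4,interpolation=cv2.INTER_CUBIC)
cv2.imwrite("pics/c3.png",np.hstack([a,b]))
E
```

```text
(no output)
```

View pics/c1.png

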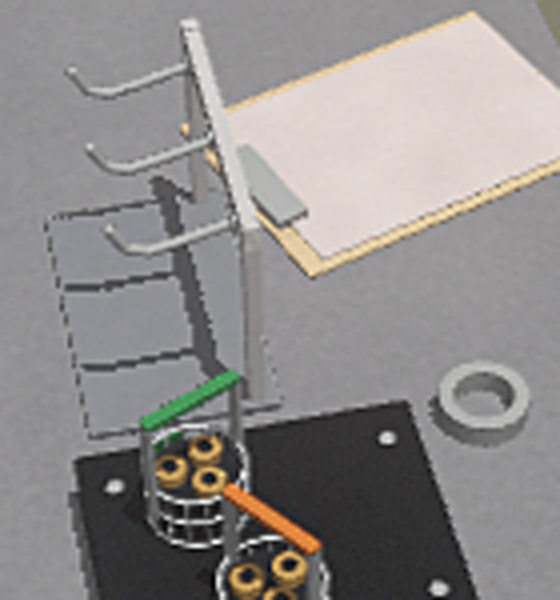

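View pics/c2.png

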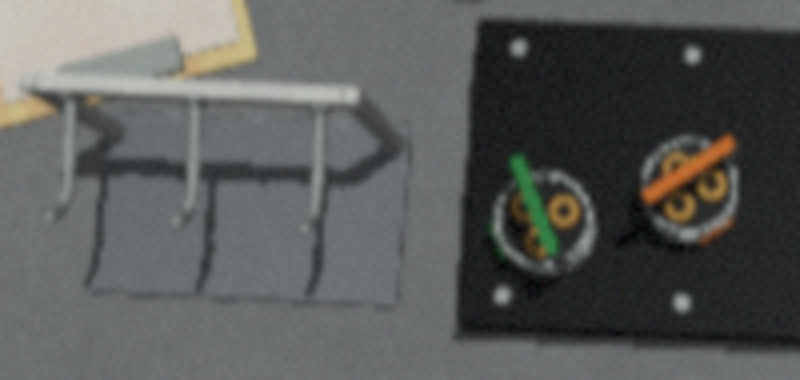

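View pics/c3.png

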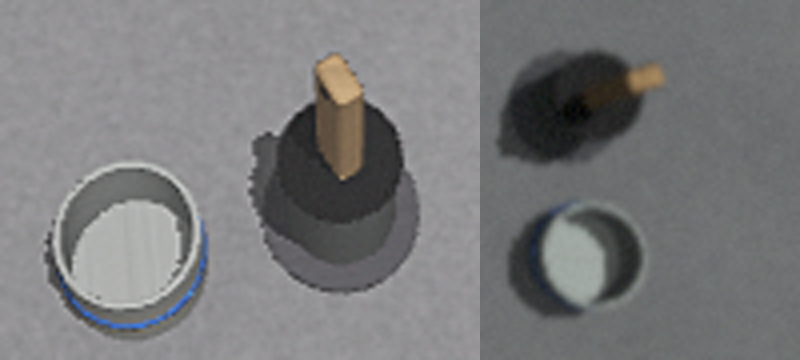

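The crops show:
- **Hook tips, c1:** (72,70), (91,150), (109,229).
- **Hook tips, c2:** (50,215), (180,222), (307,228).
- **Bar ends, c2:** (25,85), (358,95).
- **Pot rim and brush, c3:** pot rim centre (128,235) and (595,255). The handle top is at (339,80) and (648,77), and the guard at (340,158).

Next I triangulate these.

```bash
cat > h.py <<'E'
import numpy as np,cv2
def ray(d,p):
    f=d["img"].shape[0]/2/np.tan(np.radians(d["fov_y"])/2)
    v=np.array([(p[0]-d["cx"])/f,(p[1]-d["cy"])/f,1]);v=np.asarray(d["orientation"])@v
    return np.asarray(d["position"]),v/np.linalg.norm(v)
def onz(d,p,z):
    o,v=ray(d,p);return o+v*(z-o[2])/v[2]
def tri(d1,p1,d2,p2):
    o1,v1=ray(d1,p1);o2,v2=ray(d2,p2)
    s=np.linalg.lstsq(np.c_[v1,-v2],o2-o1,rcond=None)[0]
    a,b=o1+s[0]*v1,o2+s[1]*v2
    return (a+b)/2,np.linalg.norm(a-b)
HSV=dict(green=((45,120,60),(80,255,255)),orange=((7,190,150),(15,255,255)))
def bar(d,c):
    "ends and centre of a handle bar (largest blob of its colour)"
    hsv=cv2.cvtColor(d["img"],cv2.COLOR_RGB2HSV);m=cv2.inRange(hsv,*HSV[c])
    cs,_=cv2.findContours(m,cv2.RETR_EXTERNAL,cv2.CHAIN_APPROX_NONE)
    k=max(cs,key=cv2.contourArea);r=cv2.minAreaRect(k);b=cv2.boxPoints(r)
    if np.linalg.norm(b[0]-b[1])>np.linalg.norm(b[1]-b[2]): b=np.roll(b,1,0)
    return np.array(r[0]),(b[0]+b[1])/2,(b[2]+b[3])/2
def measbar(S,T,c):
    s,t=bar(S,c),bar(T,c)
    P,e=tri(S,s[0],T,t[0])
    def ends(d,b):
        v=onz(d,b[2],P[2])-onz(d,b[1],P[2]); return v*np.sign(v[0])
    vs,vt=ends(S,s),ends(T,t)
    return P,e,np.degrees(np.arctan2(vs[1],vs[0])),np.degrees(np.arctan2(vt[1],vt[0])),np.linalg.norm(vs),np.linalg.norm(vt)
E
cat > m.py <<'E'
from h import *
import pickle
np.set_printoptions(precision=4,suppress=True)
S,T=[pickle.load(open(n+"0.pkl","rb")) for n in("side","top")]
c1=lambda x,y:((x+.5)/4-.5+210,(y+.5)/4-.5+60)
c2=lambda x,y:((x+.5)/4-.5+105,(y+.5)/4-.5+170)
c3=lambda x,y:((x+.5)/4-.5+200,(y+.5)/4-.5+310)
c4=lambda x,y:((x-480+.5)/4-.5+370,(y+.5)/4-.5+220)
for c in("green","orange"):print(c,*measbar(S,T,c))
for n,a,b in(("tip0",(72,70),(50,215)),("tip1",(91,150),(180,222)),("tip2",(109,229),(307,228)),("bar-",(250,222),(358,95))):
    print(n,*tri(S,c1(*a),T,c2(*b)))
print("foot",[onz(S,c1(*p),0) for p in((47,218),(88,437),(280,403))],[onz(T,c2(*p),0) for p in((90,291),(397,305),(410,122))])
print("pot",*tri(S,c3(128,235),T,c4(595,255)),onz(S,c3(128,235),.06),onz(T,c4(595,255),.06))
print("handle",*tri(S,c3(339,80),T,c4(648,77)),"guard",onz(S,c3(340,158),.089))
q=[onz(S,c3(*p),.197) for p in((316,67),(337,55),(362,90),(340,103))];print(np.array(q))
for d in(S,T):
    g=d["img"].max(2);m=(g<48).astype(np.uint8);m[:150]=0;m[285:]=0
    if d is T: m[:,:200]=0;m[:,340:]=0;m[:172]=0
    else: m[:,:225]=0;m[:,350:]=0
    m=cv2.morphologyEx(m,cv2.MORPH_CLOSE,np.ones((15,15)));m=cv2.morphologyEx(m,cv2.MORPH_OPEN,np.ones((7,7)))
    k=max(cv2.findContours(m,0,1)[0],key=cv2.contourArea);b=cv2.approxPolyDP(k,8,True)[:,0]
    print(b.tolist(),np.array([onz(d,p,.05)[:2] for p in b]).tolist())
c=lambda l,d:[onz(d,p,.05)[:2] for p in l]
print("screws",c([c1(115,486),c1(388,438),c1(438,589),(257.5,265.5),(331,254)],S),c([c2(518,47),c2(692,54),c2(502,296),c2(682,302),(321,185.5),(320,247)],T))
E
python3 m.py
```

```text
green [0.5108 0.1154 0.1592] 0.00011444606952031903 23.418262051685556 23.870000028878746 0.07445540374671217 0.0760685747570352
orange [0.5338 0.0189 0.0342] 0.03529231322876031 0.0 -57.17450088972402 0.0 0.01988276035986568
tip0 [0.4913 0.453  0.1764] 0.00019602984034179234
tip1 [0.4893 0.3623 0.1734] 0.0007407776843699303
tip2 [0.4864 0.2715 0.1777] 0.0005394053117976269
bar- [0.5802 0.2389 0.1915] 0.0010841394859106126
foot [array([0.459 , 0.4927, 0.    ]), array([0.4498, 0.2426, 0.    ]), array([0.5998, 0.2404, 0.    ])] [array([0.4568, 0.4894, 0.    ]), array([0.4513, 0.2397, 0.    ]), array([0.6036, 0.2382, 0.    ])]
pot [ 0.3458 -0.3711  0.0561] 0.0014881787979440179 [ 0.3467 -0.3724  0.06  ] [ 0.345 -0.37   0.06 ]
handle [ 0.4647 -0.3693  0.195 ] 0.00030080490574156834 guard [ 0.4648 -0.3692  0.089 ]
[[ 0.4553 -0.3609  0.197 ]
 [ 0.4668 -0.3574  0.197 ]
 [ 0.4743 -0.3776  0.197 ]
 [ 0.4623 -0.3814  0.197 ]]
[[311, 161], [230, 175], [251, 284], [345, 267]] [[0.6784867381940716, 0.17089245967288924], [0.4380196255128771, 0.176068839491882], [0.42751640147651543, -0.18003116687140264], [0.6632344615663464, -0.19033534058251445]]
[[225, 176], [221, 253], [329, 255], [330, 180]] [[0.6736468497112118, 0.17562170241248332], [0.4253719794999121, 0.175498168047934], [0.42704568273460136, -0.1601511034935809], [0.6686442826528967, -0.16367893657791482]]
screws [array([0.4572, 0.1476]), array([0.6575, 0.1435]), array([0.6539, 0.0037]), array([ 0.4534, -0.1337]), array([ 0.6408, -0.1462])] [array([0.6564, 0.1454]), array([0.654 , 0.0051]), array([0.4552, 0.1486]), array([0.4538, 0.0081]), array([ 0.6496, -0.1347]), array([ 0.4513, -0.1321])]
```

```bash
python3 - <<'E'
from h import *
import pickle
S,T=[pickle.load(open(n+"0.pkl","rb")) for n in("side","top")]
for d,p in((S,[(270,184),(278,189),(284,193)]),(T,[(270,216),(277,212),(284,207)])):
    h=cv2.cvtColor(d["img"],cv2.COLOR_RGB2HSV);print([h[y,x].tolist() for x,y in p])
E
sed -i 's/orange=.*/orange=((5,170,100),(13,255,255)))/' h.py
python3 m.py | head -2
cat >> h.py <<'E'
def rot(deg):
    a=np.radians(deg);c,s=np.cos(a),np.sin(a)
    return np.array([[c,s,0],[s,-c,0],[0,0,-1.]])
HOOK=[np.array([.517,.452]),np.array([.515,.3615]),np.array([.5125,.271])]
YAW=-1.6
E
python3 - <<'E'
from cell import *
from h import *
for f in(23.6,203.6,-56,124): print(f,ik([.52,.1,.25],rot(f)))
for f in(88.4,-91.6): print(f,ik([.39,.45,.25],rot(f)),ik([.52,.27,.25],rot(f)))
print(get_state()["ee_rot"])
E
```

```text
[[13, 181, 223], [13, 181, 226], [13, 181, 227]]
[[12, 188, 191], [12, 188, 191], [12, 193, 184]]
green [0.5108 0.1154 0.1592] 0.00011444606952031903 23.418262051685556 23.870000028878746 0.07445540374671217 0.0760685747570352
orange [0.5383 0.0043 0.1602] 0.0012665071030765328 -55.258824428218844 -53.59791348201775 0.07455719574385876 0.07477793383176001
23.6 [ 1.02060996e-01  2.59437200e-01  1.63305835e+00 -4.44089210e-16
  1.24909710e+00  1.26095962e+00]
203.6 [ 1.02060996e-01  2.59437200e-01  1.63305835e+00 -4.44089210e-16
  1.24909710e+00 -1.88063303e+00]
-56 [ 1.02060996e-01  2.59437200e-01  1.63305835e+00 -4.44089210e-16
  1.24909710e+00  2.65024170e+00]
124 [ 1.02060996e-01  2.59437200e-01  1.63305835e+00 -4.44089210e-16
  1.24909710e+00 -4.91350949e-01]
88.4 [ 7.78538178e-01  3.85402253e-01  1.45928358e+00 -4.44089210e-16
  1.29690682e+00  8.06463446e-01] [ 3.99467422e-01  3.67048903e-01  1.48565461e+00 -4.44089210e-16
  1.28888914e+00  4.27392690e-01]
-91.6 [ 7.78538178e-01  3.85402253e-01  1.45928358e+00 -4.44089210e-16
  1.29690682e+00 -2.33512921e+00] [ 3.99467422e-01  3.67048903e-01  1.48565461e+00 -4.44089210e-16
  1.28888914e+00 -2.71419996e+00]
[[-9.31320692e-01  3.64199920e-01 -4.32879379e-04]
 [ 3.64200168e-01  9.31320284e-01 -8.75615169e-04]
 [ 8.42503714e-05 -9.73133267e-04 -9.99999523e-01]]
```

```bash
cat > hang.py <<'E'
import sys
from cell import *
from h import *
np.set_printoptions(precision=4,suppress=True)
OFF,DEEP=.018,.014
def u(deg): return np.array([np.cos(np.radians(deg)),np.sin(np.radians(deg)),0])
def hang(c,hook,turn=0):
    S,T=get_image("side"),get_image("top")
    P,e,a,b,*L=measbar(S,T,c); phi=(a+b)/2+turn; print(c,P,e,a,b,L)
    assert e<.005 and abs(P[2]-.160)<.006 and min(L)>.068
    G=P+OFF*u(phi); G[2]-=DEEP; R=rot(phi)
    grip(.05,40); reach(G+[0,0,.1],R); move_l(G,speed=.08); grip(0,40)
    s=get_state(); print("opening",s["opening"],"force",s["grasp_force"])
    assert s["opening"]>.006
    lift=.034
    move_l(G+[0,0,lift+.02],speed=.1)
    R2=rot(90+YAW); ex,ey=u(YAW),u(90+YAW)
    H=np.r_[HOOK[hook],.155]
    t=lambda dx,z: np.array([*(H+ex*dx+ey*OFF)[:2],z-DEEP])
    if hook!=2:
        move_l([.40,G[1],G[2]+lift+.02],speed=.2)
    a=t(-.13,.215); reach(a,R2); sleep(.5)
    move_l(t(-.13,.197),speed=.1)
    print("lifted force",get_state()["contact_force"])
def place(hook):
    ex,ey=u(YAW),u(90+YAW); H=np.r_[HOOK[hook],.155]
    t=lambda dx,z: np.array([*(H+ex*dx+ey*OFF)[:2],z-DEEP])
    move_l(t(.004,.197),speed=.06); sleep(.3)
    print("down contact",move_l(t(.004,.155),speed=.03,guard=2.0),get_state()["tool_pos"],get_state()["contact_force"])
    grip(.035); sleep(.3)
    p=np.array(get_state()["tool_pos"]); move_l(p+[0,0,.09],speed=.1)
E
python3 - <<'E'
from hang import *
hang("green",0)
cv2.imwrite("pics/s1.png",np.hstack([cv2.resize(get_image("side")["img"][20:200,150:350,::-1],None,fx=2,fy=2),cv2.resize(get_image("top")["img"][130:310,60:260,::-1],None,fx=2,fy=2)]))
E
```

```text
green [0.5105 0.1153 0.16  ] 0.0003243197503310178 23.428829549943334 23.333887373155513 [np.float64(0.07442027971282586), np.float64(0.07326649656281899)]
opening 0.0006668841358747351 force 0.0Traceback (most recent call last):
  File "<stdin>", line 2, in <module>
  File "hang.py", line 14, in hang
    assert s["opening"]>.006
           ^^^^^^^^^^^^^^^^^
AssertionError
```

```bash
python3 - <<'E'
from hang import *
print(get_state()["tool_pos"],get_state()["contact_force"])
T,S=get_image("top"),get_image("side")
cv2.imwrite("pics/s1.png",np.hstack([cv2.resize(S["img"][100:250,200:350,::-1],None,fx=2.66,fy=2.66),cv2.resize(T["img"][130:280,180:330,::-1],None,fx=2.66,fy=2.66)]))
E
```

```text
[0.527  0.1225 0.146 ] [-0.4053  0.7753  0.7746]
```

View pics/s1.png

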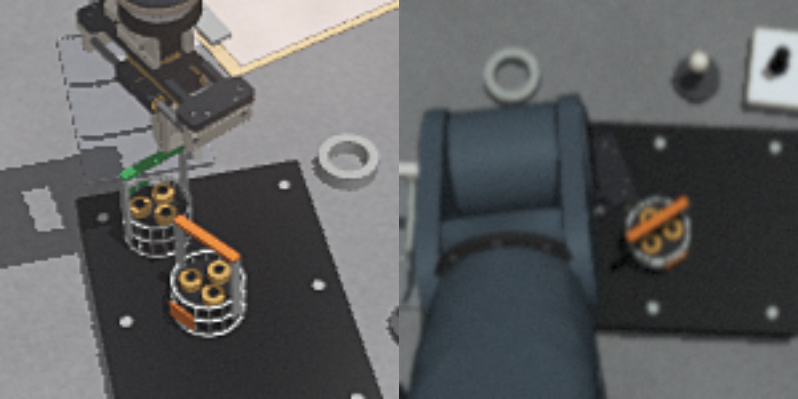

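The fingers closed behind the bar, so the basket must have shifted after it was measured, or been pushed. I'll back off and measure again.

```bash
python3 - <<'E'
from hang import *
p=np.array(get_state()["tool_pos"]);grip(.03)
move_l(p+[0,0,.12]); reach([.3,.4,.28],rot(88.4))
S,T=get_image("side"),get_image("top")
for c in("green","orange"):print(c,*measbar(S,T,c))
print(get_state()["clock"])
cv2.imwrite("pics/s2.png",np.hstack([cv2.resize(S["img"][100:250,200:350,::-1],None,fx=2.66,fy=2.66),cv2.resize(T["img"][130:280,180:330,::-1],None,fx=2.66,fy=2.66)]))
E
```

```text
green [0.5103 0.1158 0.1589] 0.001120581198811609 24.231589381823326 23.87715983997302 0.07466835107614958 0.0776970498305284
orange [0.5383 0.0043 0.1603] 0.0013392974809565722 -55.25882442821888 -54.42284719940498 0.07455620404982809 0.07473076217427231
8.425
```

View pics/s2.png

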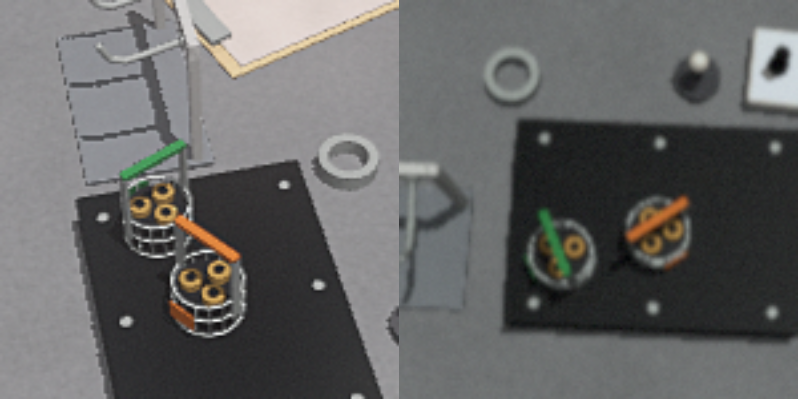

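```bash
cat >> h.py <<'E'
def proj(d,P):
    f=d["img"].shape[0]/2/np.tan(np.radians(d["fov_y"])/2)
    v=np.asarray(d["orientation"]).T@(np.asarray(P)-d["position"]);return np.array([d["cx"]+f*v[0]/v[2],d["cy"]+f*v[1]/v[2]])
E
python3 - <<'E'
from hang import *
import pickle
S=pickle.load(open("side0.pkl","rb"))
for P in([.527,.1225,.146],[.527,.1225,.16],[.5105,.1153,.16],[.5105+.0345,.1153+.0155,.16]): print((proj(S,P)-[200,100])*2.66)
im=cv2.imread("pics/s1.png")
cv2.imwrite("pics/s3.png",cv2.resize(im[80:230,80:280],None,fx=4,fy=4,interpolation=cv2.INTER_CUBIC))
E
```

```text
[167.0425 160.0674]
[166.4626 150.5721]
[151.7565 158.7839]
[182.2363 141.3939]
```

View pics/s3.png

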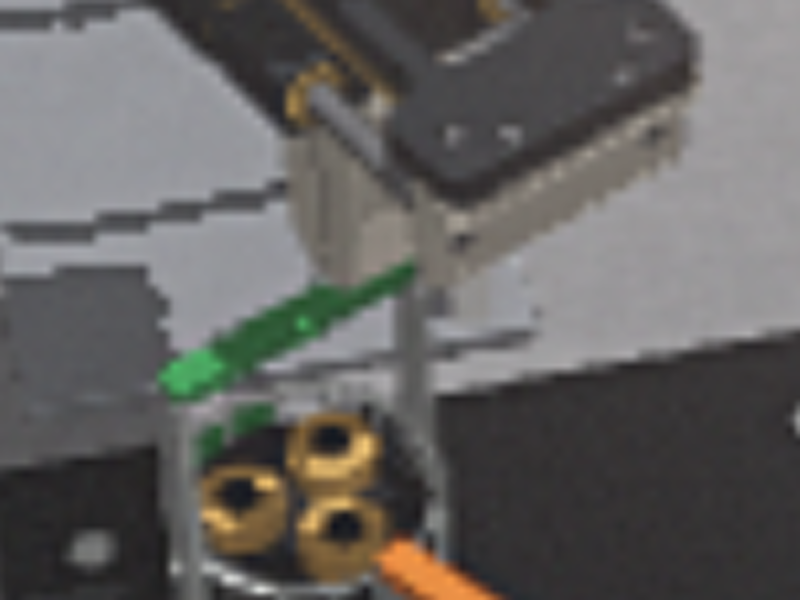

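In the crop the fingertips sit at about the bar's top edge (350,280), even though the TCP reads 14 mm below the bar. I'll retry with a guarded, deeper descent, reading the opening and taking a picture before closing.

```bash
python3 - <<'E'
from hang import *
P=np.array([.5105,.1155,.160]);phi=23.6
G=P+OFF*u(phi);R=rot(phi)
grip(.06,40);reach(G+[0,0,.08],R)
print(get_state()["opening"])
for z in(.010,-.014,-.022):
    print(z,move_l(G+[0,0,z],speed=.05,guard=3),get_state()["tool_pos"],get_state()["contact_force"])
S=get_image("side")
r=grip(0,40); print(r)
for i in range(4):
    s=get_state();print(s["opening"],s["grasp_force"],s["contact_force"],s["tool_pos"]);sleep(.2)
S2=get_image("side")
cv2.imwrite("pics/s4.png",np.hstack([cv2.resize(x["img"][110:210,225:325,::-1],None,fx=4,fy=4) for x in(S,S2)]))
E
```

```text
0.06021372038574472
0.01 False [0.5272 0.1227 0.1703] [-0.0387 -0.1442  0.3192]
-0.014 False [0.527  0.1227 0.146 ] [-0.2535  0.0159 -0.6985]
-0.022 False [0.5268 0.1227 0.1377] [-0.329  -0.2141  0.1662]
False
0.008268951116272284 40.00015139579773 [0.5431 1.1946 0.0861] [0.527  0.1228 0.138 ]
0.008204010908912807 40.00048041343689 [0.3574 0.3096 0.2934] [0.527  0.1227 0.138 ]
0.008720940658709138 40.00054121017456 [0.3697 0.5734 0.155 ] [0.527  0.1227 0.138 ]
0.008257526560526602 40.0008362531662 [-0.5181  2.3792  0.2398] [0.527  0.1227 0.138 ]
```

View pics/s4.png

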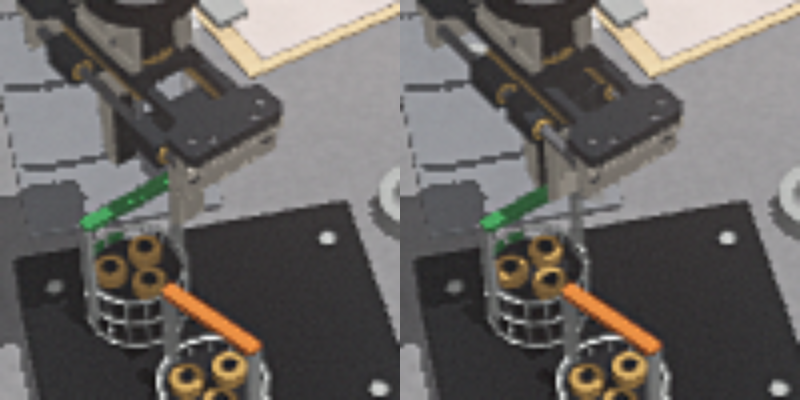

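It now grips. At 22 mm the fingertips only just reach the bar, so I'll regrip at 30 mm for a firm hold and carry on.

```bash
sed -i 's/DEEP=.018,.014/DEEP=.018,.030/' hang.py; python3 - <<'E'
from hang import *
grip(.04); p=np.array(get_state()["tool_pos"]); move_l(p+[0,0,.07]); 
reach([.3,.4,.28],rot(88.4))
hang("green",0)
S,T=get_image("side"),get_image("top")
print(measbar(S,S,"green")[2],get_state()["opening"],get_state()["tool_pos"])
cv2.imwrite("pics/s5.png",np.hstack([cv2.resize(S["img"][40:190,170:320,::-1],None,fx=2.66,fy=2.66),cv2.resize(T["img"][150:300,60:210,::-1],None,fx=2.66,fy=2.66)]))
E
```

```text
green [0.5102 0.1144 0.1609] 0.0005872134661987009 22.266081075914318 24.871897632063202 [np.float64(0.07408033139966219), np.float64(0.07750808610380511)]
opening 0.009307395617897734 force 39.995959997177124
lifted force [ 0.1281  0.4405 -1.0637]
0.0 0.00933786393933069 [0.3877 0.4738 0.1674]
```

View pics/s5.png

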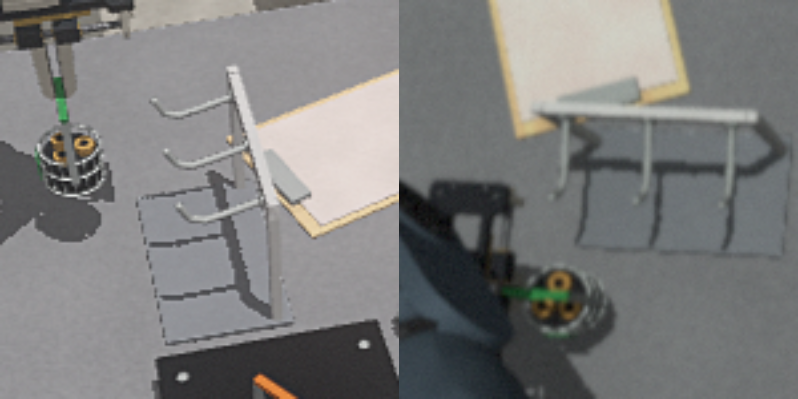

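Green is held upright in front of hook 0, at side crop (70,150) and top crop (555,297). The hook tip is clear. Placing it now.

```bash
python3 - <<'E'
from hang import *
place(0)
move_l(np.array(get_state()["tool_pos"])+[-.2,0,.02],speed=.2)
S,T=get_image("side"),get_image("top")
print(measbar(S,T,"green"),get_state()["clock"])
cv2.imwrite("pics/s6.png",np.hstack([cv2.resize(S["img"][40:190,170:320,::-1],None,fx=2.66,fy=2.66),cv2.resize(T["img"][150:300,60:210,::-1],None,fx=2.66,fy=2.66)]))
E
```

```text
down contact True [0.5214 0.4698 0.1298] [1.4075 0.6327 3.6766]
(array([0.5208, 0.4507, 0.1589]), np.float64(0.0016068180515860493), np.float64(89.69273010208018), np.float64(-88.61881715862033), np.float64(0.07513795456103012), np.float64(0.07166696856547393)) 32.2417
```

View pics/s6.png

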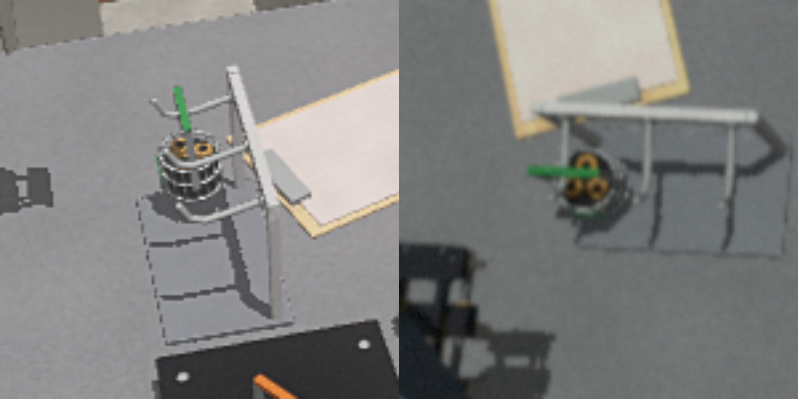

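Green hangs on hook 0, its bar at (0.521, 0.451, 0.159). Next is orange on hook 2.

```bash
sed -i 's/if hook!=2:/if True:/' hang.py; python3 - <<'E'
from hang import *
hang("orange",2,180)
place(2)
move_l(np.array(get_state()["tool_pos"])+[-.2,0,.02],speed=.2)
S,T=get_image("side"),get_image("top")
for c in("green","orange"): print(*measbar(S,T,c))
print(get_state()["clock"])
cv2.imwrite("pics/s7.png",np.hstack([cv2.resize(S["img"][40:190,170:320,::-1],None,fx=2.66,fy=2.66),cv2.resize(T["img"][150:300,60:210,::-1],None,fx=2.66,fy=2.66)]))
E
```

```text
orange [0.5383 0.0043 0.1603] 0.0013392974809565722 -55.25882442821888 -54.42284719940498 [np.float64(0.07455620404982809), np.float64(0.07473076217427231)]
opening 0.009304729870981706 force 39.99790549278259
lifted force [-0.3769 -0.2226 -3.3194]
down contact True [0.5169 0.2888 0.1295] [1.5934 0.4793 2.905 ]
[0.521  0.4507 0.1589] 0.001967376826889036 88.44608798715629 -88.61881715862026 0.07526902881712154 0.07166266231333789
[0.5131 0.2698 0.1606] 0.00041456781618027963 62.136412628869934 60.07316357082876 0.0784289116372734 0.07003445374041867
47.2917
```

View pics/s7.png

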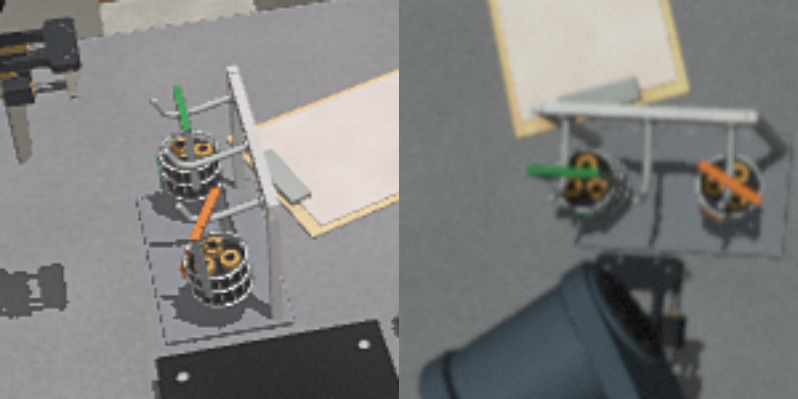

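Both baskets hang. Orange sits a little yawed, but its bar's middle is within 2 mm of hook 2. Next I recheck the pot and brush, then pick up the brush.

```bash
cat >> h.py <<'E'
def pot(d,box):
    x0,y0,x1,y1=box;g=cv2.cvtColor(d["img"],cv2.COLOR_RGB2GRAY)[y0:y1,x0:x1]
    m=(g>np.median(g)+28).astype(np.uint8);m=cv2.morphologyEx(m,cv2.MORPH_CLOSE,np.ones((5,5)))
    k=max(cv2.findContours(m,0,1)[0],key=cv2.contourArea);e=cv2.fitEllipse(cv2.convexHull(k))
    return onz(d,e[0],.06),e
BS,BT=(185,320,262,410),(365,250,430,320)
E
python3 - <<'E'
from hang import *
import pickle
S0,T0=[pickle.load(open(n+"0.pkl","rb")) for n in("side","top")]
S,T=get_image("side"),get_image("top")
for d in(S0,S):print(pot(d,BS))
for d in(T0,T):print(pot(d,BT))
for a,b,(x0,y0,x1,y1) in((S0,S,(180,300,320,419)),(T0,T,(360,210,450,320))):
    print("diff",(cv2.absdiff(a["img"],b["img"])[y0:y1,x0:x1].max(2)>40).sum())
for f in(-70.5,109.5): 
    print(f,[None if q is None else q.round(2) for q in(ik(p,rot(f)) for p in([.465,-.369,.14],[.346,-.371,.2],[.62,.15,.17],[.6,-.15,.17],[.49,.15,.17]))])
E
```

```text
(array([-0.1116,  0.936 ,  0.06  ]), ((46.15210723876953, 48.34013748168945), (35.1500358581543, 37.303157806396484), 40.632137298583984))
(array([-0.1116,  0.9361,  0.06  ]), ((46.16367721557617, 48.321353912353516), (35.13600158691406, 37.36421585083008), 40.282135009765625))
(array([1.1576, 0.8766, 0.06  ]), ((28.085981369018555, 34.868289947509766), (13.409431457519531, 20.706287384033203), 158.71559143066406))
(array([1.1575, 0.8765, 0.06  ]), ((28.10940933227539, 34.89042663574219), (13.402645111083984, 20.639568328857422), 159.25457763671875))
diff 0
diff 0
-70.5 [array([-0.75,  0.49,  1.59, -0.  ,  1.07,  2.05]), array([-0.91,  0.27,  1.75, -0.  ,  1.12,  1.89]), None, array([-0.32,  0.5 ,  1.49, -0.  ,  1.15,  2.48]), None]
109.5 [array([-0.75,  0.49,  1.59, -0.  ,  1.07, -1.09]), array([-0.91,  0.27,  1.75, -0.  ,  1.12, -1.25]), array([ 0.16,  0.53,  1.43, -0.  ,  1.18, -0.18]), array([-0.32,  0.5 ,  1.49, -0.  ,  1.15, -0.66]), array([ 0.21,  0.31,  1.77, -0.  ,  1.06, -0.13])]
```

The pot and brush haven't moved; the picture difference is 0. Side ellipse centre (231.2,368.3) agrees with the earlier point. Picking the brush.

```bash
sed -i 's/return onz(d,e\[0\],.06),e/return onz(d,(e[0][0]+x0,e[0][1]+y0),.06),e/' h.py; cat > br.py <<'E'
from hang import *
ZG,RB=.140,rot(109.5)
B=np.array([.4647,-.3693]); TIP=ZG-.015   # TCP z - tip z
def tip(xy,z,**k): return move_l([xy[0],xy[1],z+TIP],RB,**k)
def dip():
    P,e=pot(get_image("side"),BS); print("pot",P[:2],e[1]); assert np.linalg.norm(P[:2]-[.346,-.372])<.01
    tip(P,.12,speed=.2); print(tip(P,.018,speed=.08,guard=6)); sleep(.3); tip(P,.13,speed=.12)
a=np.radians(-1.0); C=np.array([.554,.0055])
def W(x,y): return C+[x*np.cos(a)-y*np.sin(a),x*np.sin(a)+y*np.cos(a)]
def stroke(x):
    tip(W(x,.14),.13,speed=.25); 
    sleep(.3); f0=get_state()["contact_force"][2]
    print("guard",tip(W(x,.14),.044,speed=.04,guard=3)); sleep(.3)
    z=get_state()["tool_pos"][2]-TIP; print("tip z",z,"dF",get_state()["contact_force"][2]-f0)
    for y in(.07,0,-.07,-.14): tip(W(x,y),z,speed=.08); print(y,"dF",get_state()["contact_force"][2]-f0,get_state()["tool_pos"])
    sleep(.2); tip(W(x,-.14),.13,speed=.12)
E
python3 - <<'E'
from br import *
grip(.06,50); reach([*B,.32],RB); move_l([*B,ZG],speed=.1,guard=5); print(get_state()["tool_pos"])
grip(0,50); s=get_state(); print(s["opening"],s["grasp_force"])
move_l([*B,ZG+.03],speed=.05); move_l([*B,ZG+.13],speed=.1)
print(get_state()["contact_force"],get_state()["clock"])
S,T=get_image("side"),get_image("top")
cv2.imwrite("pics/s8.png",np.hstack([cv2.resize(S["img"][240:400,180:330,::-1],None,fx=2.6,fy=2.6),cv2.resize(T["img"][190:350,340:490,::-1],None,fx=2.6,fy=2.6)]))
E
```

```text
[ 0.4649 -0.3695  0.1405]
0.015994132859955223 49.98939335346222
[-0.2048 -0.7136 -0.8309] 55.0583
```

View pics/s8.png

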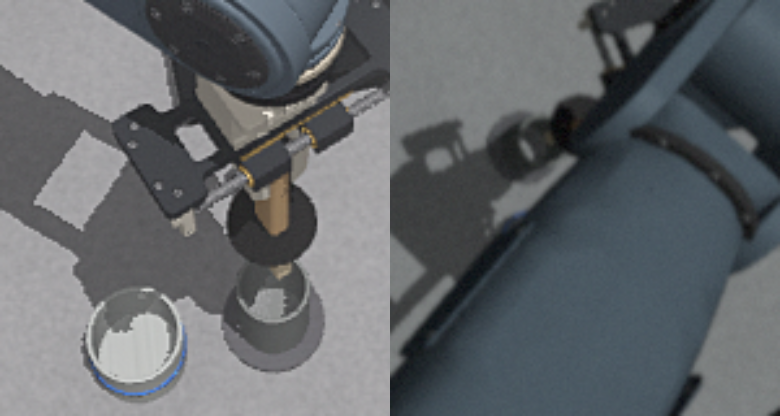

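The brush is held upright, the stand is empty, and the pot rim is still at about (232,369) in the side view. The arm's shadow falls across it, so I'll use the blue band to check the pot's position.

```bash
cat >> h.py <<'E'
def band(d,box=(150,300,320,419)):
    x0,y0,x1,y1=box;m=cv2.inRange(cv2.cvtColor(d["img"],cv2.COLOR_RGB2HSV)[y0:y1,x0:x1],(100,130,40),(125,255,255))
    y,x=np.nonzero(m);return np.array([x.min(),x.max(),y.max()])+[x0,x0,y0]
E
python3 - <<'E'
import re
s=open('br.py').read()
i=s.index("    P,e=pot");j=s.index("    tip(P,.12")
s=s[:i]+'''    b=band(get_image("side")); print("band",b); assert abs(b-BAND0).max()<=3
    P=np.array([.346,-.3715])
'''+s[j:]
s+='import pickle\nBAND0=band(pickle.load(open("side0.pkl","rb")))\n'
open('br.py','w').write(s)
E
python3 - <<'E'
from br import *
print(BAND0)
dip(); print("clock",get_state()["clock"])
stroke(.062); print("clock",get_state()["clock"])
cv2.imwrite("pics/s9.png",get_image("side")["img"][:,:,::-1])
E
```

```text
[215 250 391]
band [215 250 391]
False
clock 58.775
guard False
tip z 0.044062928923609246 dF 1.3348456041968668
0.07 dF 2.0810102855478636 [0.6172 0.0744 0.1691]
0 dF 1.6181283554890942 [0.616  0.0044 0.1691]
-0.07 dF 1.4918655989555325 [ 0.6148 -0.0656  0.1691]
-0.14 dF 0.9502418867413931 [ 0.6136 -0.1356  0.1691]
clock 69.325
```

View pics/s9.png

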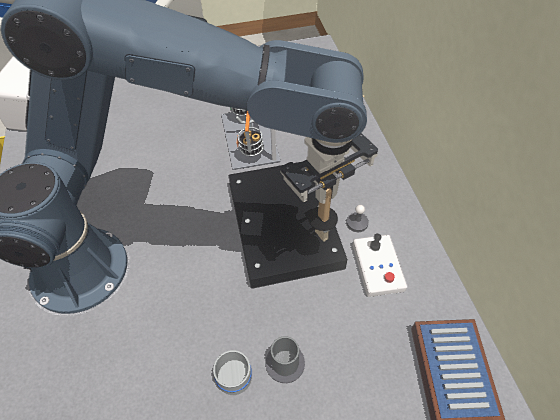

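The far stroke kept about 1–2 N of contact all along, and the pot, orange basket and reference ball are undisturbed. Now the second dip, the near stroke, and returning the brush.

```bash
python3 - <<'E'
from br import *
dip(); stroke(-.062); print("clock",get_state()["clock"])
tip(B,.145,speed=.2); sleep(.3)
tip(B,.04,speed=.06,guard=6); print(tip(B,.016,speed=.03,guard=5),get_state()["tool_pos"],get_state()["contact_force"])
grip(.05); sleep(.3); p=np.array(get_state()["tool_pos"]); move_l(p+[0,0,.15],speed=.12)
reach([.3,-.05,.32],rot(109.5)); 
S,T=get_image("side"),get_image("top")
for c in("green","orange"): print(*measbar(S,T,c)[:2])
print(get_state()["clock"],band(S))
im=np.hstack([cv2.resize(S["img"][300:410,180:330,::-1],None,fx=2.6,fy=2.6),cv2.resize(T["img"][200:310,350:500,::-1],None,fx=2.6,fy=2.6)])
im2=np.hstack([cv2.resize(S["img"][40:150,190:340,::-1],None,fx=2.6,fy=2.6),cv2.resize(T["img"][160:270,80:230,::-1],None,fx=2.6,fy=2.6)])
cv2.imwrite("pics/s10.png",np.vstack([im,im2]))
E
```

```text
band [215 250 391]
False
guard False
tip z 0.04404717124050039 dF 2.389902422138972
0.07 dF 1.687171959156605 [0.4933 0.0766 0.169 ]
0 dF 1.9999434238174363 [0.492  0.0066 0.169 ]
-0.07 dF 2.7875814678552624 [ 0.4908 -0.0634  0.1691]
-0.14 dF 1.3758277723409749 [ 0.4896 -0.1334  0.1691]
clock 84.5417
False [ 0.4648 -0.3694  0.1412] [ 0.5387  0.6645 -1.6269]
[0.521  0.4507 0.1589] 0.001967376826889036
[0.5141 0.2676 0.159 ] 0.00021675247507553356
92.9333 [215 250 391]
```

View pics/s10.png

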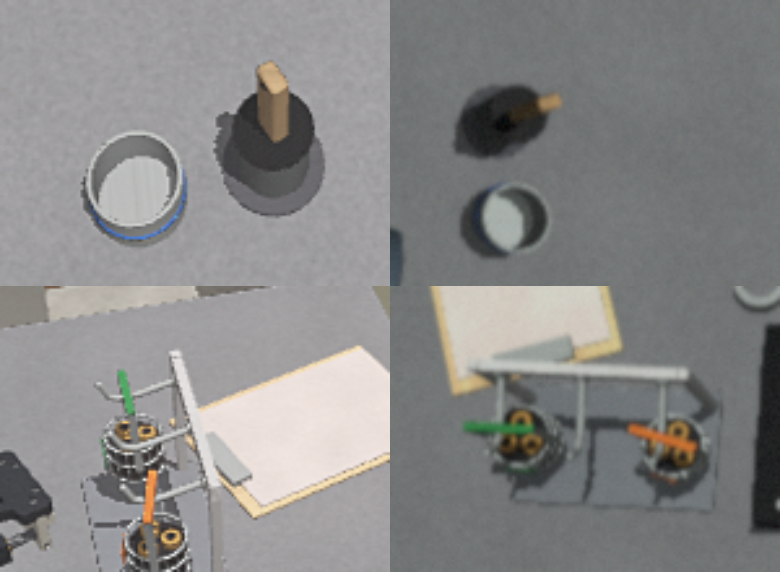

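The brush stands in the stand with its guard on the rim. The pot is upright and unmoved, and both baskets hang on their hooks. Handing in.

```bash
python3 - <<'E'
from cell import *
sleep(1.5); print(finish_job())
E
```

```text
the job is handed in; nothing more can be done
None
```

I handed the job in at about 95 s of the 210 s; the hand-in returned no verdict. The green basket hangs on hook 0 and the orange one on hook 2. Both halves of the plate were brushed after dips at about 1–3 N, and the brush is back in its stand with the pot upright and unmoved.

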